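# Open a grain mill's knurled grind ring by two full turns

## Task

Set the grain mill coarser by loosening the knurled ring on its top with a fingertip rolled along its rim (anticlockwise seen from above): first bring the ring's white mark round to the red pointer, then give it two further full turns, and stop with the white mark back at the pointer, without unscrewing it well past that. Use the fingers only, grasp and lift nothing, do not touch the jars, the tin or the brush, and finish with the hand clear.

Things in the scene. Friction and masses are not known exactly. Their poses are not given: they have to be found in the camera images.
- ring (a joint): Angle of the knurled ring, rad. 0 = white mark at the red pointer; grows as it is loosened (anticlockwise from above) and keeps counting: 6.28 after one full turn, 12.57 after two. Starts at -1.9 to -0.5 (mark 30 to 110 degrees short). The ring does not rise as it turns. Steady friction of about 0.08 N m (1.7 N at the rim); it stays where it is left.
- ring_axis (a point): Centre of the ring's flat top, on its upright axis, 158 mm above the bench; x to the red pointer, z up. The ring is dark steel with light ribs, 97 mm in diameter (too wide to grip across), from 134 to 158 mm above the bench, around a grey cap 60 mm across. Below it the mill's round cream neck, 144 mm in diameter, ends 130 mm above the bench. Nothing on the mill stands higher than the ring.
- mark (a point): The white mark painted across the ring's top face and down its rim, 9 mm wide; this point is on the top face 44 mm from the ring axis and turns with the ring.
- pointer (a point): The red pointer, a flat tongue on the mill's neck just outside the ring, 8 mm wide and 2.5 mm high; this point is 62 mm from the ring axis and 132 mm above the bench. It does not move.
- mill: The cream bench mill carrying the ring, fixed to the bench: a box 170 x 160 mm, 113 mm high, with the round neck and ring centred on it. The origin is on the bench under the ring axis; z up, x towards the red pointer; the black meal drawer is on the -x side.
- jar_a: White sample jar, loose bystander, 68 mm in diameter, 125 mm high; origin at the centre of its underside, z up.
- jar_b: Another white sample jar, the same size, loose bystander; origin at the centre of its underside, z up.
- tin: Small black tin with a light lid, loose bystander, 44 mm in diameter, 55 mm high; origin at the centre of its underside, z up.
- brush: Bench brush lying flat, loose bystander, 200 mm long, 42 mm wide, 20 mm high; origin mid-length on its underside, x along it, handle to -x.

How it is judged (in metres and radians):
On the way, in this order (a step that is already met when the one before it is completed fails the run):
1. the white mark comes round to the pointer (value of joint ring above -0.1 rad), for 0.05 s.
2. the ring has made one full turn more (value of joint ring above 6.2 rad), for 0.05 s.
3. the ring has made the second full turn, the mark back at the pointer (value of joint ring between 12.216 and 12.916 rad), for 0.2 s.
At the end, for the whole second after the job is handed in: The ring is at rest two full turns beyond the pointer, the white mark within 0.35 rad (20 degrees) of the red pointer (joint 12.22 to 12.92), and the jars, tin and brush rest within 20 mm of where they began (all of step 3 and velocity of joint ring between -0.05 and 0.05 rad/s and linear speed of each of jar_a, jar_b, tin, brush below 0.02 m/s); the robot touches nothing.
It fails at once if the ring is unscrewed more than 50 degrees beyond the second full turn (value of joint ring above 13.446 rad).
It fails at once if the tin is touched with more than 1 N, moved more than 20 mm or tipped (distance of tin from where it was at the start of the episode above 0.02 m or contact force between the fingers and tin above 1 N or angle between tin's own z axis and vertical above 0.3 rad).
It fails at once if the brush is touched with more than 1 N, moved more than 20 mm or tipped (distance of brush from where it was at the start of the episode above 0.02 m or contact force between the fingers and brush above 1 N).
It fails at once if a jar is touched with more than 1 N, moved more than 20 mm or tipped (distance of any of jar_a, jar_b from where it was at the start of the episode above 0.02 m or contact force between the fingers and jar_a above 1 N or angle between any of jar_a, jar_b's own z axis and vertical above 0.3 rad or contact force between the fingers and jar_b above 1 N).
It fails at once if the mill is pushed with anything but the fingers (over 5 N) (contact force between the arm and mill above 5 N).
It also fails if it takes over 72 s, if anything falls off the work surface, if the arm or the gripper's body presses on something with over 40 N, if the wrist force passes 120 N, or if a joint passes its speed limit or range.

## Robot

A 6-joint arm with a two-finger parallel gripper is mounted at the origin on the work surface. World frame = base frame: x ahead of the robot, y to its left, z up, the work surface at z = 0. Lengths are in mm, angles in rad, forces in N, time in s.
With the tool pointing down it reaches from about 300 to 775 mm from the base axis. Payload 14.6 kg.
Tool frame: the origin (TCP) lies at the very end of the fingers, on their centre line; the grasp point (between the pads) lies 19 mm behind it; z points along the fingers, y is the line along which they close (so a half turn about z gives the same grasp; the last joint's range is limited). The gripper opens to 94 mm and grips with 3 to 60 N. Pads are 16 mm wide; open, the fingers measure 119 mm over their backs; the gripper's body (75 mm by 177 mm) begins 78 mm behind the grasp point.
Start: joints at [-0.067, 0.3, 1.521, -0, 1.321, -0.067], TCP at [549.99, -0.002, 205.446] pointing down, gripper open.
Joint ranges: [-3.03, 3.03], [-0.79, 2.21], [0.23, 2.52], [-1.04, 4.18], [0, 3.07], [-2.55, 2.55]. Speed limits (rad/s): [2.22, 2.22, 2.57, 3.14, 3.14, 3.14].

## Interface

Orientations are given as [roll, pitch, yaw] about the fixed x, y, z axes, in that order (R = Rz(yaw) Ry(pitch) Rx(roll)).
In Python, from cell import manip gives the robot as it stands. The module is installed in compiled form; this text tells all that it offers.
- The arm moves only by the shell command python3 -m inch 'ROWS' [FORCE]. ROWS is JSON, a list of rows, each an object of numbers: "gripper": the opening, from 0 (shut) to 1 (fully open); "dx", "dy", "dz": the shift along the world's x, y, z in m; "wx", "wy", "wz": the turn, a rotation vector about the world's x, y, z in degrees. A call has exactly 5 rows; each row is the pose to reach, as a shift and turn from the pose commanded when the call began; what a row does not reach only later rows make up. A row lasts 1/12 s, in which the tool goes at most 41.7 mm and 7.16 degrees, less where a joint would pass 70% of its speed; a pose out of reach is approached as far as the arm can. A call with a gripper value outside its range is refused whole. The fingers move at their own pace and stop on an object; FORCE is the grip in N (left out, the last holds). Time passes only in rows, so rows that repeat a pose let the fingers close, or fill a call up. It gives the time, the measured TCP pose, the force, the opening and the grip force at its end, in the units of the state.
- manip.read_state(): the state, without advancing time (a new reading comes with each control period).
- manip.camera(name): name is "scene" or "side" or "wrist"; returns the picture (384x512x3 uint8, blue, green, red); there is no depth.
- manip.camera_info(name): a dict with "camera_matrix" (3x3 intrinsics, pixels), "D" ([k1, k2, p1, p2, k3] as OpenCV has them; the pictures are not rectified), "R" (3x3) and "t" (3): a world point X has camera coordinates R X + t; the wrist camera has in their place "tool_from_camera" (4x4, takes a point from camera to tool coordinates, whose origin is the TCP and whose axes are the flange's). Camera axes: x right, y down, z forward; pixel columns grow to the right and rows downward; lengths in mm; the calibration is good to about 2 mm. A picture is of the moment at which its call begins: read the wrist's pose just before it. camera_info takes no time and is no camera call.
- manip.sign_off(): hands the job in; it is judged then, once.
The state is a dict: "clock": time; "joints": joint angles; "qd": joint speeds; "effort": joint torques, N m; "eef_pos": TCP position; "eef_rot": TCP orientation; "wrist_force": force on the tool from outside, world axes, zero at the start; "moment": the same for the moment, N m; "finger_gap": finger opening in mm; "finger_force": force on a finger pad.
Only numpy, scipy, OpenCV 4.12 (cv2) and the standard library are available. Lean on these libraries where they do the work, as an engineer would, in place of code of your own. Each camera call takes 0.05 s, during which the arm holds its last target. There are 200 camera calls.

## Working session

There is one attempt and no reset: what is moved stays moved. The work goes in short steps, Python scripts to look and compute and a shell command to move; the robot and the scene stay as the last step left them, time stands still between calls to the robot, and variables do not carry over. Pictures are saved under pics/ and viewed, at most 10 in all, crops included, and the job is handed in when it is done.

```bash
mkdir -p pics
python3 - <<'E'
from cell import manip
import cv2,numpy as np
for n in("scene","side"):
    cv2.imwrite(f"pics/{n}0.png",manip.camera(n))
    i=manip.camera_info(n);R=np.array(i["R"]);print(n,-R.T@np.array(i["t"]),R[2])
s=manip.read_state();print(s)
E
```

```text
scene [1269.40109227  270.72223059  898.23494992] [-0.63419358 -0.25620467 -0.72949137]
side [ 103.69095871 -836.02034541  693.43062019] [ 0.43930317  0.72989965 -0.52369764]
{'clock': 0.1, 'joints': array([-6.65604629e-02,  3.00426117e-01,  1.52148439e+00, -3.11417618e-05,
        1.32071613e+00, -6.65820436e-02]), 'qd': array([ 0.00090303, -0.0004602 , -0.0019498 , -0.00028341,  0.00053697,
        0.00161507]), 'effort': array([ 1.84928511e-03, -5.32644153e+01, -3.53284299e+01,  7.10431044e-02,
        2.34944851e-02, -7.30603051e-05]), 'eef_pos': array([5.49773324e+02, 2.57379728e-02, 2.04951913e+02]), 'eef_rot': array([-3.14055896e+00, -3.86952596e-05,  1.57082561e+00]), 'wrist_force': array([-0.10194441,  0.0709853 , -0.3059338 ]), 'moment': array([ 0.0151022 ,  0.04007202, -0.00276614]), 'finger_force': 0.0, 'finger_gap': 93.83099818946904}
```

View pics/scene0.png

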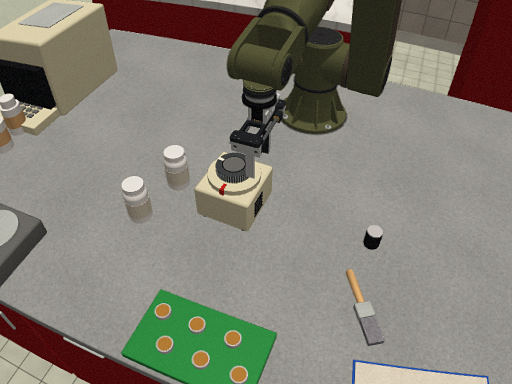

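View pics/side0.png

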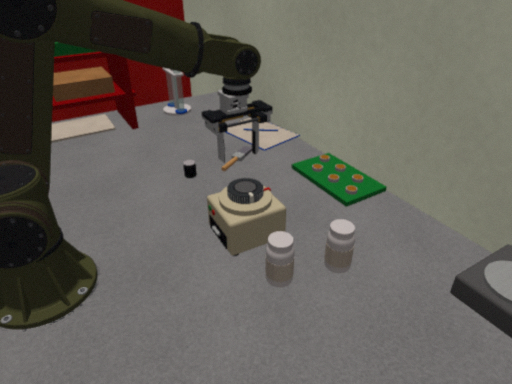

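The scene view shows the ring near (233,163) with the red pointer at (223,189). In the side view the ring is near (245,190) and the pointer near (266,189). The jars are on the robot's right, and the tin and brush are on the far left. Next I'll triangulate these and enlarge both views.

```bash
cat > h.py <<'E'
import cv2,numpy as np
from cell import manip
def ray(n,p):
    i=manip.camera_info(n);R=np.array(i["R"]);t=np.array(i["t"])
    u=cv2.undistortPoints(np.array([[p]],float),np.array(i["camera_matrix"]),np.array(i["D"]))[0,0]
    return -R.T@t, R.T@np.array([u[0],u[1],1])
def atz(n,p,z):
    o,d=ray(n,p);return (o+d*(z-o[2])/d[2])[:2].round(1)
def proj(n,X):
    i=manip.camera_info(n)
    return cv2.projectPoints(np.array(X,float).reshape(-1,3),cv2.Rodrigues(np.array(i["R"]))[0],np.array(i["t"]),np.array(i["camera_matrix"]),np.array(i["D"]))[0][:,0]
E
python3 - <<'E'
from h import *
print("ring",atz("scene",(234,163),158),atz("side",(245,188),158))
print("ptr",atz("scene",(223,189),132),atz("side",(266,190),132))
print("jars top",atz("scene",(175,152),125),atz("scene",(134,184),125),atz("side",(281,241),125),atz("side",(342,229),125))
print("tin",atz("scene",(374,231),55),atz("side",(190,163),55))
a=cv2.imread("pics/scene0.png")[135:235,180:290];b=cv2.imread("pics/side0.png")[165:265,195:305]
cv2.imwrite("pics/c.png",np.hstack([cv2.resize(x,(400,364),interpolation=cv2.INTER_CUBIC) for x in(a,b)]))
E
```

```text
ring [521.1 -78.5] [520.7 -82.4]
ptr [596.3 -77. ] [585.3 -85.2]
jars top [ 507.5 -268.1] [ 661.6 -306.2] [ 502.7 -280.2] [ 652.8 -319.7]
tin [520.  314.3] [517.7 310.5]
```

View pics/c.png

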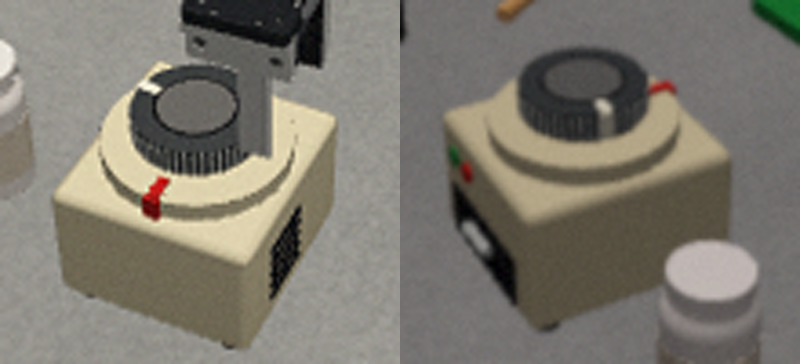

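Both crops show the red pointer toward world +x. The mark is on the -y side, at about (221,159) in the scene view and (251,194) in the side view.

Run:
```python
from h import *
for n,c,m,p in(("scene",(233.6,163.9),(221.3,159.2),(224,187)),("side",(245.3,186.2),(250.8,193.9),(266.5,189.8))):
    C=atz(n,c,158);M=atz(n,m,158);P=atz(n,p,132)
    print(n,C,M,P,[np.degrees(np.arctan2(*(q-C)[::-1])).round() for q in(M,P)],np.linalg.norm(M-C),np.linalg.norm(P-C))
# fit circle overlay check
C=np.array([520,-80.5]);a=np.linspace(0,2*np.pi,9)[:-1]
for n in("scene","side"):
    im=cv2.imread(f"pics/{n}0.png");o=(135,180) if n=="scene" else (165,195)
    v=cv2.resize(im[o[0]:o[0]+100,o[1]:o[1]+110],(400,364),interpolation=cv2.INTER_CUBIC)
    for r,z in((48.5,158),(30,158),(72,130)):
        t=np.linspace(0,2*np.pi,60);pts=proj(n,np.c_[C[0]+r*np.cos(t),C[1]+r*np.sin(t),t*0+z])
        pts=((pts-[o[1],o[0]])*3.636).astype(int);cv2.polylines(v,[pts],True,(0,255,0),1)
    cv2.imwrite(f"pics/o_{n}.png",v)
cv2.imwrite("pics/o.png",np.hstack([cv2.imread("pics/o_scene.png"),cv2.imread("pics/o_side.png")]))
```

```text
scene [524.7 -78.1] [ 519.9 -115.8] [588.8 -77.7] [np.float64(-97.0), np.float64(0.0)] 38.004341857214165 64.10124803777215
side [525.9 -74.9] [ 519.2 -115.4] [587.  -85.1] [np.float64(-99.0), np.float64(-9.0)] 41.050456757507575 61.945540598173835
```

View pics/o.png

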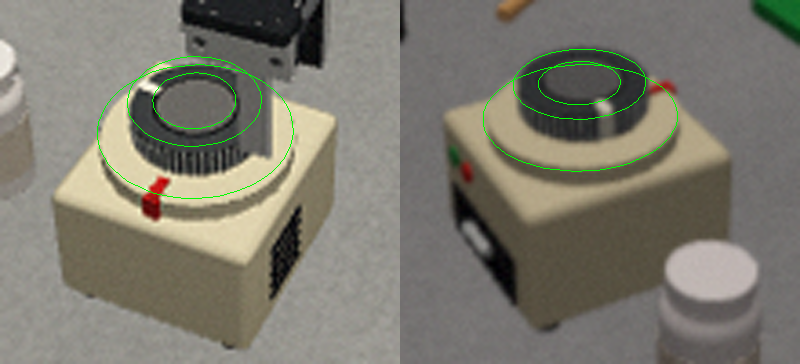

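The centre is about (522,-79.5) with the pointer toward +x. The mark is at about -94°, so the ring starts near -1.6 rad. I'll use the closed fingers as a stylus and orbit the rim with the orientation fixed. First I close the gripper and come down beside the rim on the +y side.

```bash
python3 -m inch '[{"gripper":0,"dx":-0.028,"dy":0.005},{"gripper":0,"dx":-0.028,"dy":0.005},{"gripper":0,"dx":-0.028,"dy":0.005},{"gripper":0,"dx":-0.028,"dy":0.005},{"gripper":0,"dx":-0.028,"dy":0.005}]' 40
python3 -m inch '[{"gripper":0,"dz":-0.02},{"gripper":0,"dz":-0.04},{"gripper":0,"dz":-0.063},{"gripper":0,"dz":-0.063},{"gripper":0,"dz":-0.063}]'
python3 -m inch '[{"gripper":0,"dy":-0.005},{"gripper":0,"dy":-0.01},{"gripper":0,"dy":-0.015},{"gripper":0,"dy":-0.018},{"gripper":0,"dy":-0.018}]'
python3 - <<'E'
from h import *
for n in("scene","side"): cv2.imwrite(f"pics/{n}1.png",manip.camera(n))
a=cv2.imread("pics/scene1.png")[135:235,180:290];b=cv2.imread("pics/side1.png")[165:265,195:305]
cv2.imwrite("pics/c1.png",np.hstack([cv2.resize(x,(400,364),interpolation=cv2.INTER_CUBIC) for x in(a,b)]))
E
```

```text
validation failed for argument at $[0]...
validation failed for argument at $[0]...
validation failed for argument at $[0]...
```

View pics/c1.png

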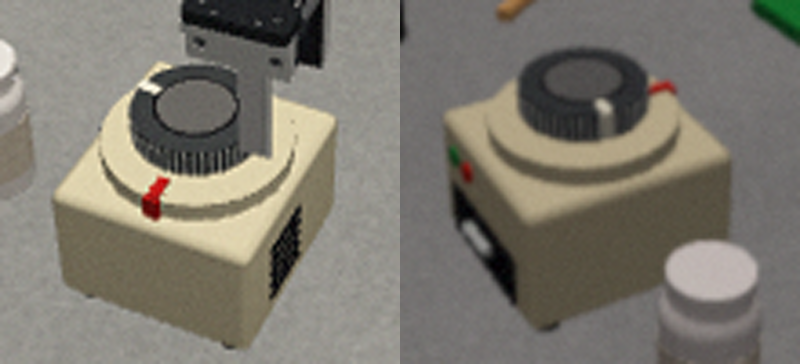

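Nothing moved, because all three calls were refused. The rows probably need every key, so I'll try one call with all of them.

```bash
python3 -m inch '[{"gripper":0,"dx":-0.028,"dy":0.005,"dz":0,"wx":0,"wy":0,"wz":0},{"gripper":0,"dx":-0.028,"dy":0.005,"dz":0,"wx":0,"wy":0,"wz":0},{"gripper":0,"dx":-0.028,"dy":0.005,"dz":0,"wx":0,"wy":0,"wz":0},{"gripper":0,"dx":-0.028,"dy":0.005,"dz":0,"wx":0,"wy":0,"wz":0},{"gripper":0,"dx":-0.028,"dy":0.005,"dz":0,"wx":0,"wy":0,"wz":0}]' 40
```

```text
clock: 0.62
eef_pos: [522.5, 4.9, 205.5]
eef_rot: [3.141, 0.0, 1.571]
wrist_force: [0.5, 1.1, 0.2]
finger_gap: 64.2
finger_force: 0.0
```

```bash
python3 -m inch '[{"gripper":0,"dx":0,"dy":0,"dz":0,"wx":0,"wy":0,"wz":0},{"gripper":0,"dx":0,"dy":0,"dz":0,"wx":0,"wy":0,"wz":0},{"gripper":0,"dx":0,"dy":0,"dz":-0.02,"wx":0,"wy":0,"wz":0},{"gripper":0,"dx":0,"dy":0,"dz":-0.04,"wx":0,"wy":0,"wz":0},{"gripper":0,"dx":0,"dy":0,"dz":-0.063,"wx":0,"wy":0,"wz":0}]'
python3 -m inch '[{"gripper":0,"dx":0,"dy":0,"dz":0,"wx":0,"wy":0,"wz":0},{"gripper":0,"dx":0,"dy":0,"dz":0,"wx":0,"wy":0,"wz":0},{"gripper":0,"dx":0,"dy":-0.01,"dz":0,"wx":0,"wy":0,"wz":0},{"gripper":0,"dx":0,"dy":-0.02,"dz":0,"wx":0,"wy":0,"wz":0},{"gripper":0,"dx":0,"dy":-0.02,"dz":0,"wx":0,"wy":0,"wz":0}]'
python3 - <<'E'
from h import *
for n in("scene","side"): cv2.imwrite(f"pics/{n}2.png",manip.camera(n))
a=cv2.imread("pics/scene2.png")[135:235,180:290];b=cv2.imread("pics/side2.png")[165:265,195:305]
cv2.imwrite("pics/c2.png",np.hstack([cv2.resize(x,(400,364),interpolation=cv2.INTER_CUBIC) for x in(a,b)]))
E
```

```text
clock: 1.03
eef_pos: [522.5, 4.9, 142.2]
eef_rot: [3.14, 0.0, 1.571]
wrist_force: [1.0, 0.0, 1.0]
finger_gap: 30.7
finger_force: 0.0
clock: 1.45
eef_pos: [522.5, -16.9, 143.7]
eef_rot: [3.14, 0.001, 1.57]
wrist_force: [0.2, 0.2, 1.1]
finger_gap: 0.6
finger_force: 0.0
```

View pics/c2.png

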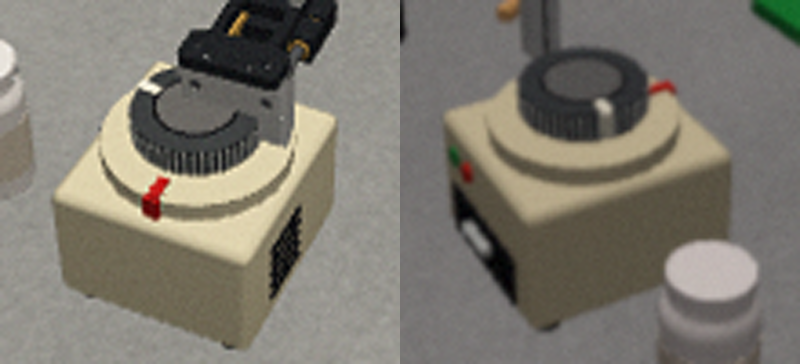

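The stylus stands beside the rim on the +y side and is clear of it. I'll probe toward -y in small steps.

```bash
python3 -m inch '[{"gripper":0,"dx":0,"dy":-0.003,"dz":0,"wx":0,"wy":0,"wz":0},{"gripper":0,"dx":0,"dy":-0.006,"dz":0,"wx":0,"wy":0,"wz":0},{"gripper":0,"dx":0,"dy":-0.006,"dz":0,"wx":0,"wy":0,"wz":0},{"gripper":0,"dx":0,"dy":-0.006,"dz":0,"wx":0,"wy":0,"wz":0},{"gripper":0,"dx":0,"dy":-0.006,"dz":0,"wx":0,"wy":0,"wz":0}]'
python3 -m inch '[{"gripper":0,"dx":0,"dy":-0.002,"dz":0,"wx":0,"wy":0,"wz":0},{"gripper":0,"dx":0,"dy":-0.002,"dz":0,"wx":0,"wy":0,"wz":0},{"gripper":0,"dx":0,"dy":-0.002,"dz":0,"wx":0,"wy":0,"wz":0},{"gripper":0,"dx":0,"dy":-0.002,"dz":0,"wx":0,"wy":0,"wz":0},{"gripper":0,"dx":0,"dy":-0.002,"dz":0,"wx":0,"wy":0,"wz":0}]'
```

```text
clock: 1.97
eef_pos: [522.1, -20.7, 142.7]
eef_rot: [3.141, -0.0, 1.571]
wrist_force: [-0.5, 4.5, 2.2]
finger_gap: 0.0
finger_force: 2.1
clock: 2.38
eef_pos: [522.1, -21.0, 142.7]
eef_rot: [3.141, -0.003, 1.572]
wrist_force: [-0.7, 17.1, 4.6]
finger_gap: 0.2
finger_force: 8.7
```

Contact starts at a commanded TCP y of about -20.3, with a stiffness of about 6 N/mm. Next I drag anticlockwise, along the face and then round the corner.

```bash
python3 -m inch '[{"gripper":0,"dx":-0.006,"dy":0.0005,"dz":0,"wx":0,"wy":0,"wz":0},{"gripper":0,"dx":-0.0115,"dy":0.0007,"dz":0,"wx":0,"wy":0,"wz":0},{"gripper":0,"dx":-0.0235,"dy":-0.0009,"dz":0,"wx":0,"wy":0,"wz":0},{"gripper":0,"dx":-0.0347,"dy":-0.0055,"dz":0,"wx":0,"wy":0,"wz":0},{"gripper":0,"dx":-0.0444,"dy":-0.0129,"dz":0,"wx":0,"wy":0,"wz":0}]'
python3 - <<'E'
from h import *
for n in("scene","side"): cv2.imwrite(f"pics/{n}3.png",manip.camera(n))
a=cv2.imread("pics/scene3.png")[135:235,180:290];b=cv2.imread("pics/side3.png")[165:265,195:305]
cv2.imwrite("pics/c3.png",np.hstack([cv2.resize(x,(400,364),interpolation=cv2.INTER_CUBIC) for x in(a,b)]))
s=manip.read_state();print(s["eef_pos"],s["wrist_force"],s["moment"])
E
```

```text
clock: 2.8
eef_pos: [476.9, -35.8, 142.4]
eef_rot: [-3.141, 0.0, 1.572]
wrist_force: [1.9, 0.3, 0.3]
finger_gap: 0.4
finger_force: 0.0
[476.59027372 -36.84733856 142.4499367 ] [-3.8045569   0.61651735 -0.57835227] [0.0749575  0.61973285 0.00767129]
```

View pics/c3.png

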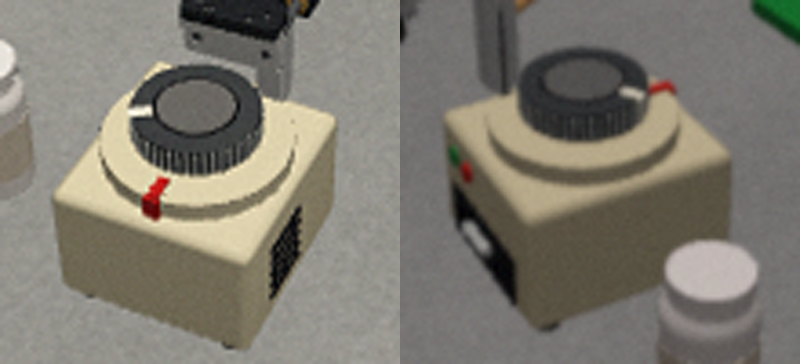

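The ring turned about 30°, but contact was lost at the corner, so the stylus is narrower there or the centre is further out in x. I'll go round to the -x side and probe in +x.

```bash
python3 -m inch '[{"gripper":0,"dx":-0.0226,"dy":-0.0121,"dz":0,"wx":0,"wy":0,"wz":0},{"gripper":0,"dx":-0.0226,"dy":-0.0411,"dz":0,"wx":0,"wy":0,"wz":0},{"gripper":0,"dx":-0.0176,"dy":-0.0411,"dz":0,"wx":0,"wy":0,"wz":0},{"gripper":0,"dx":-0.0136,"dy":-0.0411,"dz":0,"wx":0,"wy":0,"wz":0},{"gripper":0,"dx":-0.0136,"dy":-0.0411,"dz":0,"wx":0,"wy":0,"wz":0}]'
python3 -m inch '[{"gripper":0,"dx":0.001,"dy":0,"dz":0,"wx":0,"wy":0,"wz":0},{"gripper":0,"dx":0.003,"dy":0,"dz":0,"wx":0,"wy":0,"wz":0},{"gripper":0,"dx":0.003,"dy":0,"dz":0,"wx":0,"wy":0,"wz":0},{"gripper":0,"dx":0.003,"dy":0,"dz":0,"wx":0,"wy":0,"wz":0},{"gripper":0,"dx":0.003,"dy":0,"dz":0,"wx":0,"wy":0,"wz":0}]'
python3 -m inch '[{"gripper":0,"dx":0.001,"dy":0,"dz":0,"wx":0,"wy":0,"wz":0},{"gripper":0,"dx":0.003,"dy":0,"dz":0,"wx":0,"wy":0,"wz":0},{"gripper":0,"dx":0.003,"dy":0,"dz":0,"wx":0,"wy":0,"wz":0},{"gripper":0,"dx":0.003,"dy":0,"dz":0,"wx":0,"wy":0,"wz":0},{"gripper":0,"dx":0.003,"dy":0,"dz":0,"wx":0,"wy":0,"wz":0}]'
```

```text
clock: 3.32
eef_pos: [463.8, -77.1, 142.2]
eef_rot: [-3.139, 0.0, 1.57]
wrist_force: [-8.3, -1.4, 5.0]
finger_gap: 0.5
finger_force: 4.2
clock: 3.73
eef_pos: [464.0, -76.5, 142.2]
eef_rot: [-3.132, -0.0, 1.571]
wrist_force: [-33.5, -1.7, 20.4]
finger_gap: 0.4
finger_force: 16.7
clock: 4.15
eef_pos: [464.2, -76.4, 142.1]
eef_rot: [-3.125, -0.001, 1.571]
wrist_force: [-58.0, -0.6, 37.3]
finger_gap: 0.2
finger_force: 29.8
```

The contact plane on the -x side is x ≈ 463.0. The fingertip corners must be rounded, so I model the outline as a stadium: arc centres at (519.5/528.5, -76.8), rolling radius 56.5, pressed to 54.5. I drag on from 180° to 240°.

```bash
python3 -m inch '[{"gripper":0,"dx":-0.005,"dy":0,"dz":0,"wx":0,"wy":0,"wz":0},{"gripper":0,"dx":-0.0031,"dy":-0.0139,"dz":0,"wx":0,"wy":0,"wz":0},{"gripper":0,"dx":0.0023,"dy":-0.0271,"dz":0,"wx":0,"wy":0,"wz":0},{"gripper":0,"dx":0.011,"dy":-0.0383,"dz":0,"wx":0,"wy":0,"wz":0},{"gripper":0,"dx":0.0223,"dy":-0.047,"dz":0,"wx":0,"wy":0,"wz":0}]'
python3 - <<'E'
from h import *
for n in("scene","side"): cv2.imwrite(f"pics/{n}4.png",manip.camera(n))
a=cv2.imread("pics/scene4.png")[135:235,180:290];b=cv2.imread("pics/side4.png")[165:265,195:305]
cv2.imwrite("pics/c4.png",np.hstack([cv2.resize(x,(400,364),interpolation=cv2.INTER_CUBIC) for x in(a,b)]))
s=manip.read_state();print(s["eef_pos"],s["wrist_force"],s["moment"])
E
```

```text
clock: 4.57
eef_pos: [489.1, -127.3, 141.7]
eef_rot: [-3.131, 0.006, 1.571]
wrist_force: [-20.3, -27.3, 3.0]
finger_gap: 0.3
finger_force: 16.5
[ 491.3724322  -128.61549205  141.79235734] [-17.66888341 -38.40450608   1.3034631 ] [-7.08267474  3.25417695 -0.1847124 ]
```

View pics/c4.png

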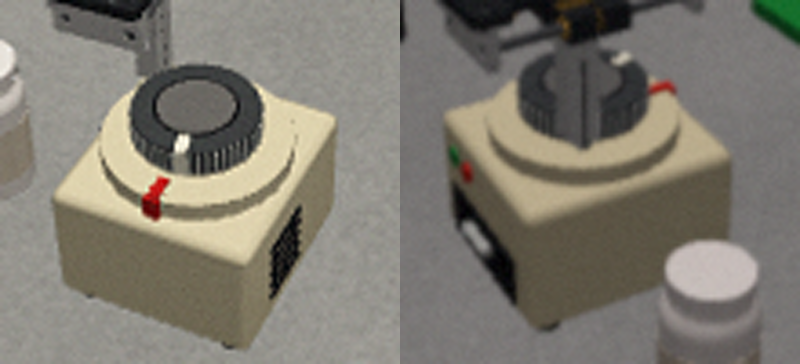

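The drag works. The mark is now just short of the pointer, near (183,140) in the scene crop. Pressing too hard on this side shows the tip really runs on a circle of about 59 mm round (523,-80). I'll write a mark-angle detector and keep going with about 2 mm of press.

```bash
cat > m.py <<'E'
from h import *
import sys
C=np.array([522.5,-79.5]);a=np.radians(np.arange(-180,180,3))
def prof(n,im):
    g=cv2.GaussianBlur(im,(0,0),.6).min(2).astype(np.float32)
    v=[]
    for r in(37,41,44):
        p=proj(n,np.c_[C[0]+r*np.cos(a),C[1]+r*np.sin(a),a*0+158]).astype(np.float32)
        v.append(cv2.remap(g,p[:,0][None],p[:,1][None],cv2.INTER_LINEAR)[0])
    return np.min(v,0)
def show(n,im):
    v=prof(n,im);o=np.argsort(-v)[:5];print(n,[(int(np.degrees(a[i]).round()),int(v[i])) for i in o],end=" ")
if __name__=="__main__":
    for n in("scene","side"): show(n,manip.camera(n) if len(sys.argv)<2 else cv2.imread(f"pics/{n}{sys.argv[1]}.png"))
    s=manip.read_state();d=s["eef_pos"][:2]-[523,-80];print("\n tcp",np.round(s["eef_pos"],1),"r",np.hypot(*d).round(1),"F",s["wrist_force"].round(1))
E
python3 m.py 0;python3 m.py 3; python3 m.py 4
python3 -m inch '[{"gripper":0,"dx":0.0159,"dy":-0.0113,"dz":0,"wx":0,"wy":0,"wz":0},{"gripper":0,"dx":0.0307,"dy":-0.0133,"dz":0,"wx":0,"wy":0,"wz":0},{"gripper":0,"dx":0.0455,"dy":-0.0113,"dz":0,"wx":0,"wy":0,"wz":0},{"gripper":0,"dx":0.0593,"dy":-0.0056,"dz":0,"wx":0,"wy":0,"wz":0},{"gripper":0,"dx":0.0712,"dy":0.0035,"dz":0,"wx":0,"wy":0,"wz":0}]'
python3 m.py
```

```text
scene [(-96, 199), (-99, 190), (-102, 166), (-93, 166), (-90, 123)] side [(-99, 121), (-96, 119), (-102, 108), (-93, 99), (-105, 82)] 
 tcp [ 491.4 -128.6  141.8] r 58.0 F [-17.7 -38.4   1.3]
scene [(-57, 196), (-60, 185), (-54, 177), (-63, 156), (-51, 129)] side [(-54, 133), (-57, 130), (-51, 125), (-60, 113), (-48, 110)] 
 tcp [ 491.4 -128.6  141.8] r 58.0 F [-17.7 -38.4   1.3]
scene [(9, 196), (12, 195), (6, 181), (15, 169), (3, 111)] side [(18, 116), (15, 111), (21, 110), (24, 100), (12, 98)] 
 tcp [ 491.4 -128.6  141.8] r 58.0 F [-17.7 -38.4   1.3]
clock: 5.08
eef_pos: [566.1, -122.9, 142.5]
eef_rot: [3.138, 0.006, 1.57]
wrist_force: [9.9, -17.4, -5.8]
finger_gap: 0.7
finger_force: 9.9
scene [(57, 208), (60, 207), (54, 183), (63, 175), (51, 122)] side [(63, 116), (66, 115), (60, 109), (69, 105), (57, 89)] 
 tcp [ 567.3 -121.5  142.7] r 60.7 F [ 17.5 -15.8  -6.6]
```

The detector tracks the mark, now at about 60° and past the pointer, so step 1 is met. Continuing round.

```bash
python3 -m inch '[{"gripper":0,"dx":0.0091,"dy":0.0118,"dz":0,"wx":0,"wy":0,"wz":0},{"gripper":0,"dx":0.0148,"dy":0.0257,"dz":0,"wx":0,"wy":0,"wz":0},{"gripper":0,"dx":0.0168,"dy":0.0405,"dz":0,"wx":0,"wy":0,"wz":0},{"gripper":0,"dx":0.0148,"dy":0.0553,"dz":0,"wx":0,"wy":0,"wz":0},{"gripper":0,"dx":0.0091,"dy":0.0692,"dz":0,"wx":0,"wy":0,"wz":0}]' |grep -v rot
python3 m.py
python3 -m inch '[{"gripper":0,"dx":-0.0091,"dy":0.0118,"dz":0,"wx":0,"wy":0,"wz":0},{"gripper":0,"dx":-0.021,"dy":0.0209,"dz":0,"wx":0,"wy":0,"wz":0},{"gripper":0,"dx":-0.0348,"dy":0.0266,"dz":0,"wx":0,"wy":0,"wz":0},{"gripper":0,"dx":-0.0496,"dy":0.0286,"dz":0,"wx":0,"wy":0,"wz":0},{"gripper":0,"dx":-0.0644,"dy":0.0266,"dz":0,"wx":0,"wy":0,"wz":0}]' |grep -v rot
python3 m.py
```

```text
clock: 5.6
eef_pos: [578.1, -49.0, 142.8]
wrist_force: [31.3, 11.1, -13.5]
finger_gap: 0.4
finger_force: 16.2
scene [(39, 107), (27, 105), (30, 105), (36, 103), (42, 102)] side [(171, 126), (174, 124), (168, 123), (165, 112), (177, 108)] 
 tcp [576.7 -46.8 142.8] r 63.1 F [ 32.3  15.9 -14.1]
clock: 6.12
eef_pos: [508.3, -21.6, 142.2]
wrist_force: [0.2, 20.8, 0.7]
finger_gap: 0.9
finger_force: 10.2
scene [(-102, 203), (-99, 190), (-105, 174), (-96, 166), (-108, 131)] side [(-99, 125), (-96, 118), (-102, 112), (-93, 95), (-105, 85)] 
 tcp [507.  -21.7 142.3] r 60.4 F [-4.3 19.   0.4]
```

The ring is at about 260°, gaining roughly 100° per call. Next two arcs.

```bash
python3 -m inch '[{"gripper":0,"dx":-0.0138,"dy":-0.0057,"dz":0,"wx":0,"wy":0,"wz":0},{"gripper":0,"dx":-0.0257,"dy":-0.0148,"dz":0,"wx":0,"wy":0,"wz":0},{"gripper":0,"dx":-0.0348,"dy":-0.0266,"dz":0,"wx":0,"wy":0,"wz":0},{"gripper":0,"dx":-0.0405,"dy":-0.0405,"dz":0,"wx":0,"wy":0,"wz":0},{"gripper":0,"dx":-0.0425,"dy":-0.0553,"dz":0,"wx":0,"wy":0,"wz":0}]' |grep -v rot
python3 m.py
python3 -m inch '[{"gripper":0,"dx":0.002,"dy":-0.0148,"dz":0,"wx":0,"wy":0,"wz":0},{"gripper":0,"dx":0.0077,"dy":-0.0287,"dz":0,"wx":0,"wy":0,"wz":0},{"gripper":0,"dx":0.0168,"dy":-0.0405,"dz":0,"wx":0,"wy":0,"wz":0},{"gripper":0,"dx":0.0287,"dy":-0.0496,"dz":0,"wx":0,"wy":0,"wz":0},{"gripper":0,"dx":0.0425,"dy":-0.0553,"dz":0,"wx":0,"wy":0,"wz":0}]' |grep -v rot
python3 m.py
```

```text
clock: 6.63
eef_pos: [463.7, -78.7, 141.7]
wrist_force: [-4.1, 2.3, -2.0]
finger_gap: 0.4
finger_force: 2.1
scene [(3, 201), (0, 199), (6, 184), (-3, 159), (9, 118)] side [(9, 117), (12, 115), (6, 113), (15, 107), (3, 98)] 
 tcp [463.9 -80.5 141.6] r 59.1 F [-18.   -1.5   5.1]
clock: 7.15
eef_pos: [508.4, -136.1, 141.9]
wrist_force: [-0.1, 0.2, 0.7]
finger_gap: 0.1
finger_force: 0.0
scene [(90, 197), (87, 195), (93, 168), (84, 154), (96, 134)] side [(87, 117), (90, 116), (93, 108), (84, 103), (96, 92)] 
 tcp [ 509.6 -135.5  142. ] r 57.1 F [ 1.3 -0.6 -0.1]
```

The ring is at about 450°, with 270° to go. Two more arcs, with slightly more press on the -y side.

```bash
python3 -m inch '[{"gripper":0,"dx":0.0148,"dy":-0.0005,"dz":0,"wx":0,"wy":0,"wz":0},{"gripper":0,"dx":0.0296,"dy":0.0015,"dz":0,"wx":0,"wy":0,"wz":0},{"gripper":0,"dx":0.0434,"dy":0.007,"dz":0,"wx":0,"wy":0,"wz":0},{"gripper":0,"dx":0.0553,"dy":0.0153,"dz":0,"wx":0,"wy":0,"wz":0},{"gripper":0,"dx":0.0644,"dy":0.0266,"dz":0,"wx":0,"wy":0,"wz":0}]' |grep -v rot
python3 m.py
python3 -m inch '[{"gripper":0,"dx":0.0057,"dy":0.0139,"dz":0,"wx":0,"wy":0,"wz":0},{"gripper":0,"dx":0.0077,"dy":0.0287,"dz":0,"wx":0,"wy":0,"wz":0},{"gripper":0,"dx":0.0057,"dy":0.0435,"dz":0,"wx":0,"wy":0,"wz":0},{"gripper":0,"dx":0,"dy":0.0574,"dz":0,"wx":0,"wy":0,"wz":0},{"gripper":0,"dx":-0.0091,"dy":0.0692,"dz":0,"wx":0,"wy":0,"wz":0}]' |grep -v rot
python3 m.py
python3 - <<'E'
from h import *
# pointer direction from red pixels, near z=132.5
for n in("scene","side"):
    im=cv2.imread(f"pics/{n}3.png").astype(int);C=np.array([523,-79.5])
    m=(im[...,2]>130)&(im[...,1]<70)&(im[...,0]<70);ys,xs=np.nonzero(m)
    for z in(132.5,):
        P=np.array([atz(n,(x,y),z) for x,y in zip(xs,ys)]);d=P-C;r=np.hypot(*d.T);k=(r>50)&(r<74)
        print(n,k.sum(),np.degrees(np.arctan2(d[k,1],d[k,0])).mean(),r[k].mean())
E
```

```text
clock: 7.67
eef_pos: [575.7, -111.2, 143.0]
wrist_force: [18.3, -16.0, -8.3]
finger_gap: 0.6
finger_force: 12.2
scene [(177, 204), (-180, 200), (174, 187), (-177, 155), (171, 149)] side [(174, 132), (177, 130), (171, 119), (-180, 118), (168, 102)] 
 tcp [ 576.9 -109.1  143.1] r 61.2 F [ 29.7 -15.  -10.7]
clock: 8.18
eef_pos: [567.4, -35.4, 142.7]
wrist_force: [12.1, 22.1, -3.9]
finger_gap: 0.8
finger_force: 12.3
scene [(72, 102), (69, 102), (54, 102), (63, 100), (66, 99)] side [(-48, 136), (-51, 132), (-45, 121), (-54, 120), (-42, 104)] 
 tcp [565.4 -33.7 142.9] r 62.8 F [20.8 26.9 -7.1]
scene 18 -1.494278786821336 64.95353062158361
side 8 -0.7324040129519375 66.59382038034965
```

The mark is at about -50° with the pointer at about -1°, so roughly 50° remains. I'll take a partial arc of 30° and hold.

```bash
python3 -m inch '[{"gripper":0,"dx":-0.0076,"dy":0.0064,"dz":0,"wx":0,"wy":0,"wz":0},{"gripper":0,"dx":-0.0163,"dy":0.0114,"dz":0,"wx":0,"wy":0,"wz":0},{"gripper":0,"dx":-0.0257,"dy":0.0148,"dz":0,"wx":0,"wy":0,"wz":0},{"gripper":0,"dx":-0.0257,"dy":0.0148,"dz":0,"wx":0,"wy":0,"wz":0},{"gripper":0,"dx":-0.0257,"dy":0.0148,"dz":0,"wx":0,"wy":0,"wz":0}]' |grep -v rot
python3 m.py
```

```text
clock: 8.7
eef_pos: [537.3, -21.2, 142.6]
wrist_force: [-1.1, 17.2, 2.1]
finger_gap: 0.4
finger_force: 8.8
scene [(-12, 204), (-15, 201), (-9, 172), (-18, 167), (-21, 116)] side [(-6, 125), (-9, 123), (-3, 119), (-12, 119), (-15, 106)] 
 tcp [537.5 -21.3 142.6] r 60.5 F [ 0.  18.   3.5]
```

About 10° is left, or roughly 8 mm along the rim. I'll roll it, check, then back straight out in +y.

```bash
python3 -m inch '[{"gripper":0,"dx":-0.003,"dy":0.0005,"dz":0,"wx":0,"wy":0,"wz":0},{"gripper":0,"dx":-0.006,"dy":0.001,"dz":0,"wx":0,"wy":0,"wz":0},{"gripper":0,"dx":-0.008,"dy":0.001,"dz":0,"wx":0,"wy":0,"wz":0},{"gripper":0,"dx":-0.008,"dy":0.001,"dz":0,"wx":0,"wy":0,"wz":0},{"gripper":0,"dx":-0.008,"dy":0.001,"dz":0,"wx":0,"wy":0,"wz":0}]' |grep -v rot
python3 m.py
python3 -m inch '[{"gripper":0,"dx":0,"dy":0.008,"dz":0,"wx":0,"wy":0,"wz":0},{"gripper":0,"dx":0,"dy":0.03,"dz":0,"wx":0,"wy":0,"wz":0},{"gripper":0,"dx":0,"dy":0.06,"dz":0.02,"wx":0,"wy":0,"wz":0},{"gripper":0,"dx":0,"dy":0.09,"dz":0.05,"wx":0,"wy":0,"wz":0},{"gripper":0,"dx":0,"dy":0.1,"dz":0.08,"wx":0,"wy":0,"wz":0}]' |grep -v rot
python3 m.py
python3 - <<'E'
from h import *
for n in("scene","side"): cv2.imwrite(f"pics/{n}9.png",manip.camera(n))
a=cv2.imread("pics/scene9.png")[135:235,180:290];b=cv2.imread("pics/side9.png")[165:265,195:305]
cv2.imwrite("pics/c9.png",np.hstack([cv2.resize(x,(400,364),interpolation=cv2.INTER_CUBIC) for x in(a,b)]))
E
```

```text
clock: 9.22
eef_pos: [529.4, -20.9, 142.5]
wrist_force: [-1.3, 13.0, 3.5]
finger_gap: 0.6
finger_force: 6.8
scene [(-3, 206), (-6, 203), (0, 172), (-9, 163), (3, 114)] side [(0, 123), (3, 123), (6, 117), (-3, 116), (-6, 101)] 
 tcp [529.5 -20.9 142.6] r 59.4 F [-1.5 14.   3. ]
clock: 9.73
eef_pos: [528.7, 79.9, 222.8]
wrist_force: [-0.8, 0.1, 0.0]
finger_gap: 0.5
finger_force: 0.0
scene [(-3, 199), (-6, 196), (0, 166), (-9, 156), (3, 110)] side [(0, 118), (3, 118), (6, 112), (-3, 112), (-6, 98)] 
 tcp [530.9  79.  227.1] r 159.2 F [-0.  -0.1 -0.9]
```

View pics/c9.png

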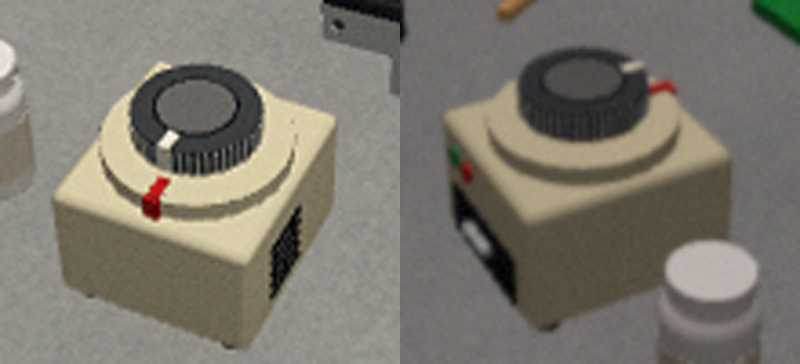

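The mark at (167,145) lines up with the pointer at (155,195) in the crop. The ring has counted from -97° through 360° to about 720°, and the hand is clear.

```bash
python3 -c "
from cell import manip
print(manip.sign_off())"
```

```text
the job is handed in; nothing more can be done
None
```

The ring was loosened until its white mark came round to the red pointer, then two further full turns. By the camera images it stopped within a few degrees of the pointer. The hand is clear, and the job was handed in at about 10 s on the robot's clock; the sign-off returned no verdict.

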